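# Nest the silver cup set and hold its stand in the marking corner

## Robot

A 6-joint arm with a two-finger parallel gripper is mounted at the origin on the work surface. World frame = base frame: x ahead of the robot, y to its left, z up, the work surface at z = 0. Lengths are in m, angles in degrees, forces in N, time in s.
With the tool pointing down it reaches from about 0.25 to 0.725 m from the base axis. Payload 9.7 kg.
Tool frame: the origin (TCP) lies where the fingers leave the gripper's body, on its centre line; the fingertips stand 73 mm ahead of it and the grasp point (between the pads) lies 54 mm ahead of it; y points along the fingers, x is the direction in which the jaws open and shut, and the axes are right-handed (so a half turn about y gives the same grasp; the last joint's range is limited). The gripper opens to 85 mm and grips with 20 to 120 N. Pads are 22 mm wide; open, the fingers measure 114 mm over their backs; the gripper's body (76 mm by 85 mm) begins 54 mm behind the grasp point. The pads swing forward as they close: fully open they stand 13 mm farther back than shut.
Start: joints at [-73.912, 4.979, 10.078, 95.1, 0, 90], TCP at [0.152, -0.528, 0.304] pointing down, gripper open.
Joint ranges: [-179.16, 179.16], [-48.56, 103.87], [-65.8, 70.77], [-126.05, 130.52], [-82.76, 87.17], [-180, 180]. Speed limits (degrees/s): [127.2, 127.2, 147.25, 180, 180, 180].

## Interface

Orientations are given as [roll, pitch, yaw] about the fixed x, y, z axes, in that order (R = Rz(yaw) Ry(pitch) Rx(roll)).
In Python, from workcell import sensors, imaging, bot, models gives the robot as it stands.
- The arm moves only by the tool arm_command, never from a script. Its argument "rows" is one flat list of numbers, 7 for each row, row after row: the shift along the tool's x, y, z in cm, then the turn, a rotation vector about the tool's x, y, z in degrees, then the gripper's target within -1 to 1 (fully open at 1, half-way at 0, shut at -1). A call has 1 to 12 rows; each row is the pose to reach, as a shift and turn from the pose commanded when the call began, along the tool's axes at that moment; what a row does not reach only later rows make up. A row lasts 1/12 s, in which the tool goes at most 41.7 mm and 7.16 degrees, less where a joint would pass 70% of its speed; a pose out of reach is approached as far as the arm can. A call with a gripper value outside its range is refused whole. The fingers move at their own pace and stop on an object; "force" is the grip in N (left out, the last holds). Time passes only in rows, so rows that repeat a pose let the fingers close. It gives the time, the measured TCP pose, the force and the opening at its end, in the units of the state.
- sensors.get_obs(): the state, without advancing time (a new reading comes with each control period).
- imaging.camera(name): name is "scene" or "top"; returns a dict with "pixels" (480x640x3 uint8, blue, green, red), "z_map" (480x640 float32, m along the optical axis (not along the pixel's ray), 0 where there is no reading), "camera_matrix" (3x3 intrinsics, pixels), "world_from_camera" (4x4, takes a point from camera to world coordinates). Camera axes: x right, y up, looking along -z (the intrinsics and any distortion apply to the point x, -y, -z); pixel columns grow to the right and rows downward; lengths in m; the calibration is good to about 2 mm. A picture is of the moment at which its call begins.
- bot.job_done(): hands the job in, once; it reports no verdict.
Trained networks look in the newest picture that a camera, given by its name, has taken for a name from the list of things; names that differ only in an ending like _2 or _b are one class to them, and where a whole thing is asked for, a point or a joint stands for the part that bears it (a point fixed in the world has none). Each returns a list of dicts, best first, with "conf" (0 to 1); they miss things now and then, are a little off and sometimes report something else, mostly with a low value. They report only what shows in the picture. A call takes as long as a camera call. They do not tell look-alikes from the thing itself.
- models.search_frame(thing, camera): "extent" ([centre column, centre row, width, height] in pixels, round what is visible of it).
- models.spot_point(thing, camera): "location" ([column, row] in pixels: a listed point, or the origin of a listed thing).
The state is a dict: "time": time; "q": joint angles; "qd": joint speeds; "joint_efforts": joint torques, N m; "ee_pos": TCP position; "tcp_rot": TCP orientation; "wrist_force": force on the tool from outside, world axes, zero at the start; "torque": the same for the moment, N m; "opening": finger opening in m.
Only numpy, scipy, OpenCV 4.12 (cv2) and the standard library are available. Lean on these libraries where they do the work, as an engineer would, in place of code of your own. Each camera call takes 0.05 s, during which the arm holds its last target.

## Task

Nest the silver cups in size order on their wooden stand: first set the medium cup down inside the big cup fixed on the stand, then the small cup inside the medium one. Then slide the stand, for example by its upright post, into the corner of the two steel fences, brass-capped corner first, until its two sides lie flat against both fences at once, and finish while still pressing it firmly against both fences for the marker: do not let go of it. Leave everything else on the table where it is.

Things in the scene. Friction and masses are not known exactly. Their poses are not given: they have to be found in the camera images.
- stand: loose waxed wooden block (slides easily on table and fences, friction about 0.3), 100 mm along its x, 150 mm along its y, 30 mm high, about 0.55 kg; origin at the centre of its underside, z up. Big silver cup fixed at its -y end, upright post at its +y end; a brass cap covers its +x +y corner. It starts on the -x -y side of the fence corner, turned by less than 0.5 rad from the fences
- stand_corner (a point): bottom point of the stand's brass-capped corner (+50 mm x, +75 mm y in the stand's frame); it belongs at the inner corner of the fences
- big_floor (a point): centre of the inner floor of the big silver cup fixed on the stand (30 mm from the stand's origin to -y), 34 mm above the table. That cup is 80 mm across outside, 74 mm inside at the mouth, 60 mm inside at the floor; walls 3 mm, rim 72 mm above the table
- post_top (a point): centre of the top of the stand's round wooden post (18 mm across, from 30 to 100 mm above the table, 45 mm from the stand's origin to +y)
- medium_cup: medium silver cup, open above, 60 mm across (straight for the top 24 mm, tapering below to 46 mm at the foot), 58 mm tall, walls 3 mm, floor 4 mm, inside 40 mm wide at the floor and 54 mm at the mouth, about 0.09 kg; origin at the centre of its underside, z up. Nested, it stands on the big cup's floor and its rim is 20 mm above the big cup's rim
- small_cup: small silver cup, open above, 40 mm across (straight for the top 28 mm, tapering below to 28 mm at the foot), 72 mm tall, walls 3 mm, about 0.06 kg; origin at the centre of its underside, z up. Nested, it stands on the medium cup's floor (4 mm above the medium cup's origin) and its rim is 18 mm above the medium cup's rim
- stop: the fixed corner of the two steel fences, 42 mm high; origin at the inner corner at table height, its faces run from there to -y and to -x of this frame. A grey marker 80 mm wide and 67 mm high stands behind the far fence
- fence_far: fixed steel fence; its inner face is the plane x = 0 of the stop's frame, 170 mm long towards -y from the corner, 42 mm high; same frame as the stop
- fence_side: fixed steel fence; its inner face is the plane y = 0 of the stop's frame, 110 mm long towards -x from the corner, 42 mm high; same frame as the stop
- beaker: clear straight-sided beaker, 76 mm across, 85 mm tall, standing; origin at the centre of its underside (to be left alone)
- jar: small amber jar with black lid, 54 mm across, 70 mm tall; origin at the centre of its underside (to be left alone)
- mandrel: upright tapered steel ring mandrel on a round foot 70 mm across, 130 mm tall; origin at the centre of its underside (to be left alone)
- woodbox: small open wooden box 120 x 90 x 40 mm; origin at the centre of its underside (to be left alone)
- hammer: hammer lying on the table, origin under its middle, x along its handle (to be left alone)
- screwdriver: screwdriver lying on the table, origin under its middle, x along its length (to be left alone)
Not all that is in view belongs to the job. What is shaped like the small_cup but blue is not meant.

How it is judged (in metres and radians):
On the way, in this order (a step that is already met when the one before it is completed fails the run):
1. the medium cup stands upright on the floor of the big cup, let go (horizontal distance between medium_cup and big_floor below 0.013 m and z of medium_cup in the frame of stand between 0.031 and 0.038 m and angle between medium_cup's own z axis and vertical below 0.12 rad and contact force between the fingers and medium_cup below 0.2 N), for 0.2 s.
2. then the small cup stands upright on the floor of the medium cup, let go, with the medium one still in the big cup (horizontal distance between medium_cup and big_floor below 0.013 m and z of medium_cup in the frame of stand between 0.031 and 0.038 m and angle between each of medium_cup, small_cup's own z axis and vertical below 0.12 rad and horizontal distance between small_cup and medium_cup below 0.013 m and z of small_cup in the frame of medium_cup between 0.001 and 0.008 m and contact force between the fingers and small_cup below 0.2 N), for 0.2 s.
3. then the stand is pressed flat against both fences at once (contact force between stand and fence_far above 2 N and contact force between stand and fence_side above 2 N and horizontal distance between stand_corner and stop below 0.005 m and angle between the x axis of stand and the x axis of stop, either way round below 0.035 rad and angle between stand's own z axis and vertical below 0.04 rad and linear speed of stand below 0.01 m/s and contact force between any of the fingers, the arm and stand above 1 N), for 0.3 s.
At the end, for the whole second after the job is handed in: The robot still presses the stand with over 2 N on each fence at once, brass corner within 5 mm of the inner corner, square within 0.035 rad, level and still; the medium cup stands on the big cup's floor and the small one on the medium cup's floor, within 13 mm of centre, upright within 0.12 rad (all of step 3 and horizontal distance between medium_cup and big_floor below 0.013 m and z of medium_cup in the frame of stand between 0.031 and 0.038 m and angle between each of medium_cup, small_cup's own z axis and vertical below 0.12 rad and horizontal distance between small_cup and medium_cup below 0.013 m and z of small_cup in the frame of medium_cup between 0.001 and 0.008 m); the arm keeps its last pose, push and grip.
It fails at once if a bystander is moved by more than 40 mm (distance of any of beaker, jar, mandrel, woodbox, hammer, screwdriver from where it was at the start of the episode above 0.04 m).
It fails at once if a cup or the stand is tipped over (angle between any of stand, medium_cup, small_cup's own z axis and vertical above 0.7 rad).
It also fails if it takes over 72 s, if anything falls off the work surface, if the arm or the gripper's body presses on something with over 40 N, if the wrist force passes 120 N, or if a joint passes its speed limit or range.

## Working session

There is one attempt and no reset: what is moved stays moved. The work goes in short steps, Python scripts to look and compute and a tool call to move; the robot and the scene stay as the last step left them, time stands still between calls to the robot, and variables do not carry over. Pictures are saved under pics/ and viewed, and the job is handed in when it is done.

Besides the shell and the picture viewer there is one more tool, called by a JSON object that holds its "name" and its "arguments". arm_command: Moves the arm, as the interface text tells. Its arguments: {"type":"object","properties":{"rows":{"type":"array","items":{"type":"number"}},"force":{"type":"number"}},"required":["rows"]}

```bash
mkdir -p pics; ls
cat > h.py <<'E'
import numpy as np, cv2
from workcell import sensors, imaging, bot, models
from scipy.spatial.transform import Rotation as R
def pix2w(im,u,v,z=None):
    K=im["camera_matrix"];T=im["world_from_camera"]
    d=np.array([(u-K[0,2])/K[0,0],-(v-K[1,2])/K[1,1],-1.0])
    if z is None:
        p=d*im["z_map"][int(round(v)),int(round(u))]
        return T[:3,:3]@p+T[:3,3]
    dw=T[:3,:3]@d; o=T[:3,3]
    return o+dw*(z-o[2])/dw[2]
def w2pix(im,P):
    K=im["camera_matrix"];T=im["world_from_camera"]
    p=T[:3,:3].T@(np.asarray(P)-T[:3,3]); p=p/-p[2]
    return K[0,0]*p[0]+K[0,2], -K[1,1]*p[1]+K[1,2]
def cloud(im):
    K=im["camera_matrix"];T=im["world_from_camera"];z=im["z_map"]
    v,u=np.mgrid[:480,:640]
    p=np.stack([(u-K[0,2])/K[0,0]*z,-(v-K[1,2])/K[1,1]*z,-z],-1)
    P=p@T[:3,:3].T+T[:3,3]; P[z==0]=np.nan
    return P
E
python3 - <<'E'
from h import *
print(sensors.get_obs())
for c in ["scene","top"]:
    im=imaging.camera(c); cv2.imwrite(f"pics/{c}0.png",im["pixels"])
    print(c,im["camera_matrix"],im["world_from_camera"], im.keys())
    np.savez(f"{c}0.npz",**{k:im[k] for k in("pixels","z_map","camera_matrix","world_from_camera")})
    for t in ["stand","stand_corner","big_floor","post_top","medium_cup","small_cup","stop","beaker","jar","mandrel","woodbox","hammer","screwdriver"]:
        try:
            r=models.spot_point(t,c)
            for x in r[:3]:
                print(t,round(x["conf"],2),np.round(x["location"],1),np.round(pix2w(im,*x["location"],z=0),3))
        except Exception as e: print(t,e)
E
```

```text
pics
{'time': 0.0, 'q': array([-7.39103724e+01,  5.01020906e+00,  1.00346150e+01,  9.50990340e+01,
        2.39249699e-03,  9.00025724e+01]), 'qd': array([ 0.00149735, -0.06083149,  0.06302779, -0.05367862,  0.08161477,
        0.01781497]), 'joint_efforts': array([ 9.51065740e-04, -5.20396364e+01,  4.64801073e+01,  1.65152270e-02,
        2.10081871e-04,  1.98683028e-05]), 'ee_pos': array([ 0.1523996 , -0.52832777,  0.30319299]), 'tcp_rot': array([-8.99976109e+01,  7.46281134e-02, -7.39129448e+01]), 'wrist_force': array([ 0.3478784 , -0.17653712, -0.21516016]), 'torque': array([0.04224137, 0.0328602 , 0.02920344]), 'opening': 0.08513582018469901}
scene [[448.64221136   0.         317.89957918]
 [  0.         448.64221136 237.57866916]
 [  0.           0.           1.        ]] [[-0.13033488 -0.56154437  0.81711733  1.46250866]
 [ 0.99146195 -0.0771442   0.10512834  0.16139844]
 [ 0.00400164  0.82384264  0.56680446  0.7304309 ]
 [ 0.          0.          0.          1.        ]] dict_keys(['pixels', 'z_map', 'camera_matrix', 'world_from_camera'])
stand 0.8 [285.7 246.6] [ 0.466 -0.05
[... 1493 characters left out ...]
3 0.099 0.   ]
post_top 0.58 [311.3 269.2] [ 0.484 -0.008  0.   ]
medium_cup 0.72 [404.7 276.3] [ 0.454 -0.294  0.   ]
medium_cup 0.33 [214.2 241.9] [0.578 0.291 0.   ]
small_cup 0.49 [190.5 259.1] [0.525 0.364 0.   ]
stop 0.71 [342.7 271.1] [ 0.475 -0.105  0.   ]
stop 0.64 [274.6 225.7] [ 0.624  0.103 -0.   ]
beaker 0.65 [384.1 212.8] [ 0.656 -0.241  0.   ]
jar 0.73 [220.  208.5] [0.684 0.273 0.   ]
mandrel 0.61 [313.6 268.7] [ 0.485 -0.015  0.   ]
mandrel 0.58 [428.7 198.9] [ 0.697 -0.384  0.   ]
woodbox 0.95 [146.2 252. ] [0.551 0.502 0.   ]
hammer 0.7 [458.9 286.6] [ 0.418 -0.458  0.   ]
screwdriver 0.89 [213.7 242.5] [0.576 0.293 0.   ]
screwdriver 0.45 [271.  229.9] [0.611 0.114 0.   ]
```

View pictures.

View pics/scene0.png

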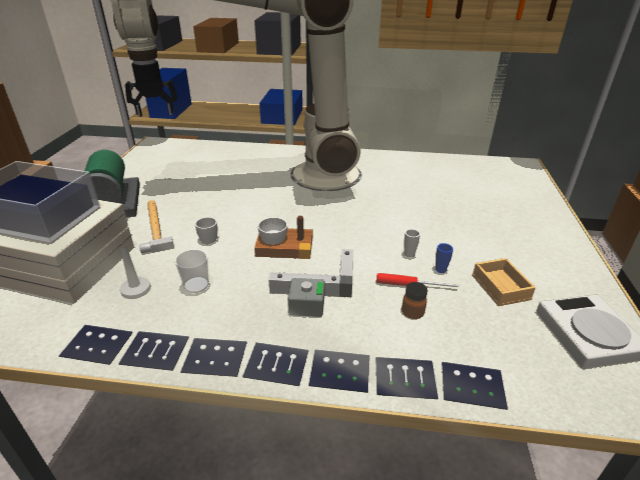

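View pics/top0.png

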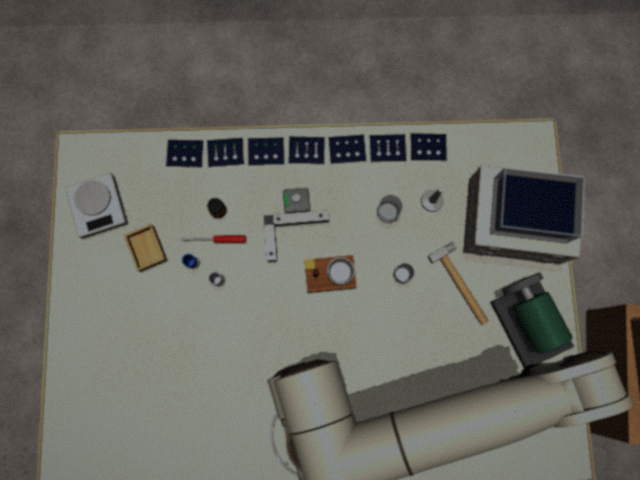

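Run:
```python
from h import *
from scipy.optimize import least_squares
def circ(P):
    f=lambda p: np.hypot(P[:,0]-p[0],P[:,1]-p[1])-p[2]
    m=P.mean(0); r=least_squares(f,[m[0],m[1],.03],loss='soft_l1',f_scale=.002); return r.x
for c in ["scene","top"]:
    im=dict(np.load(c+"0.npz")); P=cloud(im)
    tb=P[(abs(P[...,2])<.01)&(P[...,0]>.3)&(P[...,0]<.7)&(abs(P[...,1])<.4)]
    print(c,"table z",np.median(tb[:,2]),tb[:,2].std())
    def reg(x,y,r,z0,z1):
        m=(np.hypot(P[...,0]-x,P[...,1]-y)<r)&(P[...,2]>z0)&(P[...,2]<z1); return P[m]
    for n,x,y,r,h in [("med",.457,-.288,.05,.058),("small",.463,.286,.04,.072),("big",.45,-.1,.07,.072)]:
        q=reg(x,y,r,h-.006,h+.008)
        print(n,len(q), np.round(circ(q[:,:2]),4), np.round(np.nanmax(reg(x,y,r,.01,.12)[:,2]),3))
    q=reg(.485,-.01,.06,.08,.12); print("post",len(q),np.round(q.mean(0),4),np.round(np.c_[q.min(0),q.max(0)],3).tolist())
    # stand top
    m=(abs(P[...,2]-.03)<.005)&(P[...,0]>.38)&(P[...,0]<.57)&(P[...,1]>-.2)&(P[...,1]<.06)
    print("standtop",m.sum(), cv2.minAreaRect((P[m][:,:2]*1000).astype(np.float32)))
    m=(abs(P[...,2]-.042)<.006)&(P[...,0]>.48)&(P[...,0]<.68)&(P[...,1]>-.15)&(P[...,1]<.2)
    q=P[m]; print("fence",len(q),np.round(np.c_[q.min(0),q.max(0)],3).tolist())
    cr=im["pixels"]; 
    b=(220,200,200,150) if c=="scene" else (230,190,200,150)
    x,y,w,h=b; cv2.imwrite(f"pics/{c}0z.png",cv2.resize(cr[y:y+h,x:x+w],(800,600),interpolation=cv2.INTER_CUBIC))
```

```text
scene table z 2.4119813222089892e-05 0.0017443091705209124
med 106 [ 0.4619 -0.2832  0.0285] 0.061
small 75 [0.4575 0.2813 0.0185] 0.075
big 150 [ 0.4697 -0.0916  0.0383] 0.077
post 56 [ 0.4676 -0.0168  0.0929] [[0.459, 0.472], [-0.027, -0.009], [0.08, 0.104]]
standtop 792 ((468.03814697265625, -61.99616241455078), (105.73405456542969, 149.72604370117188), 4.55943489074707)
fence 1026 [[0.481, 0.662], [-0.122, 0.136], [0.036, 0.048]]
top table z -0.0004096317564786789 0.004231446003730941
med 67 [ 0.4589 -0.2861  0.0281] 0.068
small 34 [0.4548 0.2783 0.0184] 0.079
big 87 [ 0.4669 -0.0949  0.0382] 0.081
post 35 [ 0.4615 -0.0213  0.0977] [[0.453, 0.483], [-0.06, -0.012], [0.081, 0.109]]
standtop 938 ((465.1127014160156, -64.84029388427734), (101.01315307617188, 149.84686279296875), 4.180455207824707)
fence 929 [[0.48, 0.68], [-0.137, 0.133], [0.036, 0.048]]
```

View pics/scene0z.png

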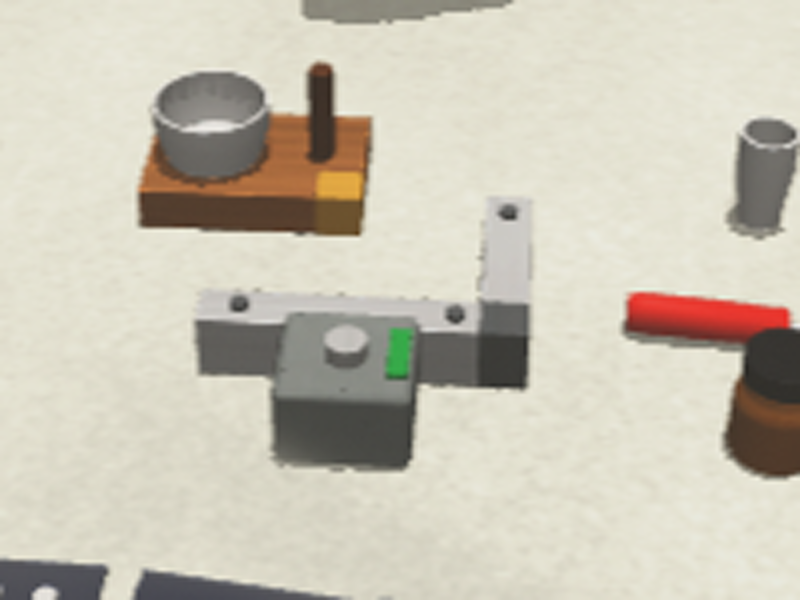

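View pics/top0z.png

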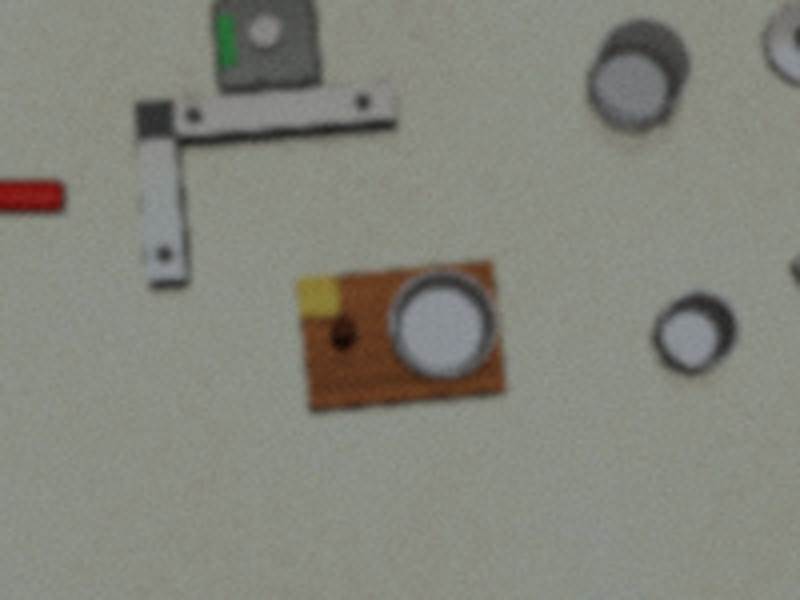

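Run:
```python
from h import *
from scipy.optimize import least_squares
for c in ["scene","top"]:
    im=dict(np.load(c+"0.npz")); P=cloud(im)
    m=(abs(P[...,2]-.042)<.006)&(P[...,0]>.48)&(P[...,0]<.70)&(P[...,1]>-.15)&(P[...,1]<.2)
    q=P[m][:,:2]
    # exclude stand cup region / marker
    q=q[~((q[:,0]<.53)&(q[:,1]<.05))]
    a=q[(q[:,1]<.075)]; b=q[q[:,0]<.60]
    print(c,len(a),len(b))
    for n,s in (("far",a),("side",b)):
        r=cv2.minAreaRect((s*1000).astype(np.float32)); print(n,np.round(r[0],1),np.round(r[1],1),round(r[2],2), np.round(np.percentile(s,[1,99],axis=0)*1000,1).tolist())
    # inner face lines: far: inner edge = min x as function of y
    B=np.arange(-.05,.075,.01); e=[]
    for y0 in B:
        s=a[abs(a[:,1]-y0)<.005]
        if len(s)>4: e.append((y0,np.percentile(s[:,0],3),np.percentile(s[:,0],97)))
    e=np.array(e); p=np.polyfit(e[:,0],e[:,1],1);p2=np.polyfit(e[:,0],e[:,2],1); print("far inner",np.degrees(np.arctan(p[0])),p, "outer",np.degrees(np.arctan(p2[0])),p2)
    B=np.arange(.51,.60,.01); e=[]
    for x0 in B:
        s=b[abs(b[:,0]-x0)<.005]
        if len(s)>4: e.append((x0,np.percentile(s[:,1],3),np.percentile(s[:,1],97)))
    e=np.array(e); ps=np.polyfit(e[:,0],e[:,1],1);p2=np.polyfit(e[:,0],e[:,2],1); print("side inner",np.degrees(np.arctan(ps[0])),ps,"outer",np.degrees(np.arctan(p2[0])),p2)
    # corner: x=p0*y+p1 ; y=ps0*x+ps1
    x=(p[0]*ps[1]+p[1])/(1-p[0]*ps[0]); print("corner",x,ps[0]*x+ps[1])
```

```text
scene 389 256
far [642.6   6. ] [ 37.9 137.5] 0.39 [[624.9, -61.2], [661.1, 74.1]]
side [552.9 117. ] [94.5 29.7] 2.68 [[509.8, 101.4], [599.1, 132.1]]
far inner -3.617038265650952 [-0.06321322  0.62874859] outer -9.393601668467785 [-0.1654342   0.65191829]
side inner 2.77615188591948 [0.04849094 0.07643191] outer 1.9699371276040762 [0.03439544 0.11134526]
corner 0.6220104520042586 0.10659378243694248
top 418 232
far [661.9   6.1] [ 75.7 141.5] 3.48 [[621.8, -63.7], [688.6, 74.3]]
side [554.2 114. ] [91.8 30.1] 3.19 [[509.1, 97.7], [598.7, 130.1]]
far inner -3.648878830042682 [-0.06377119  0.62666991] outer 4.951521890488176 [0.08663615 0.66496784]
side inner 3.0429417775944225 [0.05315934 0.07074936] outer 3.7712344586571196 [0.06591568 0.09096079]
corner 0.6200561308685621 0.10371113282774985
```

```bash
cat >> h.py <<'E'
def Rt(yaw): return R.from_euler('z',yaw,degrees=True)*R.from_euler('x',-90,degrees=True)
def rel(p0,yaw0,p1,yaw1):
    """shift cm along tool axes, yaw turn -> rotvec about tool y"""
    d=Rt(yaw0).inv().apply((np.array(p1)-np.array(p0))*100)
    return np.round(d,2),round(-(yaw1-yaw0),2)
E
python3 - <<'E'
from h import *
print(rel([.152,-.528,.304],-73.91,[.460,-.285,.26],4))
print(rel([.152,-.528,.304],-73.91,[.460,-.285,.304],4))
E
```

```text
(array([-14.81,   4.4 ,  36.33]), -77.91)
(array([-14.81,   0.  ,  36.33]), -77.91)
```

{"name": "arm_command", "arguments": {"rows": [-14.8,4.4,36.3,0,-77.9,0,1,-14.8,4.4,36.3,0,-77.9,0,1,-14.8,4.4,36.3,0,-77.9,0,1,-14.8,4.4,36.3,0,-77.9,0,1,-14.8,4.4,36.3,0,-77.9,0,1,-14.8,4.4,36.3,0,-77.9,0,1,-14.8,4.4,36.3,0,-77.9,0,1,-14.8,4.4,36.3,0,-77.9,0,1,-14.8,4.4,36.3,0,-77.9,0,1,-14.8,4.4,36.3,0,-77.9,0,1,-14.8,4.4,36.3,0,-77.9,0,1,-14.8,4.4,36.3,0,-77.9,0,1], "force": 30}}

```text
time: 2.4
ee_pos: [0.4611, -0.2845, 0.2594]
tcp_rot: [-90.0, 0.0, 4.4]
wrist_force: [-0.1, 0.1, 0.5]
opening: 0.0855
```

Run:
```python
from h import *
o=sensors.get_obs(); print(o["time"],o["ee_pos"],o["tcp_rot"])
for c in ["scene","top"]:
    im=imaging.camera(c); np.savez(f"{c}1.npz",**{k:im[k] for k in("pixels","z_map","camera_matrix","world_from_camera")})
    P=cloud(im)
    m=(np.hypot(P[...,0]-.46,P[...,1]+.285)<.09)&(P[...,2]>.185)&(P[...,2]<.25)
    q=P[m]; print(c,len(q))
    for s in (-1,1):
        t=q[(q[:,0]-.46)*s>.02]
        if len(t): print(s,len(t),np.round(np.percentile(t,[1,50,99],axis=0),4).tolist())
    u,v=w2pix(im,[.46,-.285,.2]); u,v=int(u),int(v); print(u,v)
    x0=max(u-80,0);y0=max(v-60,0)
    cv2.imwrite(f"pics/{c}1z.png",cv2.resize(im["pixels"][y0:y0+120,x0:x0+160],(800,600),interpolation=cv2.INTER_CUBIC))
o=sensors.get_obs(); print(o["time"],o["ee_pos"],o["tcp_rot"])
```

```text
2.4 [ 0.46107302 -0.28453277  0.25943626] [-8.99757311e+01  3.84757189e-02  4.42204221e+00]
scene 282
-1 135 [[0.3939, -0.2986, 0.2017], [0.4175, -0.2854, 0.2237], [0.4222, -0.2761, 0.2493]]
1 147 [[0.5024, -0.2923, 0.2022], [0.5139, -0.2758, 0.2254], [0.5335, -0.2681, 0.2494]]
197 175
top 11
1 11 [[0.5032, -0.2781, 0.2028], [0.5112, -0.2735, 0.2459], [0.5309, -0.2726, 0.2498]]
412 264
2.5 [ 0.46009595 -0.28566221  0.25989531] [-8.99995874e+01  1.03311453e-02  3.78134635e+00]
```

View pics/scene1z.png

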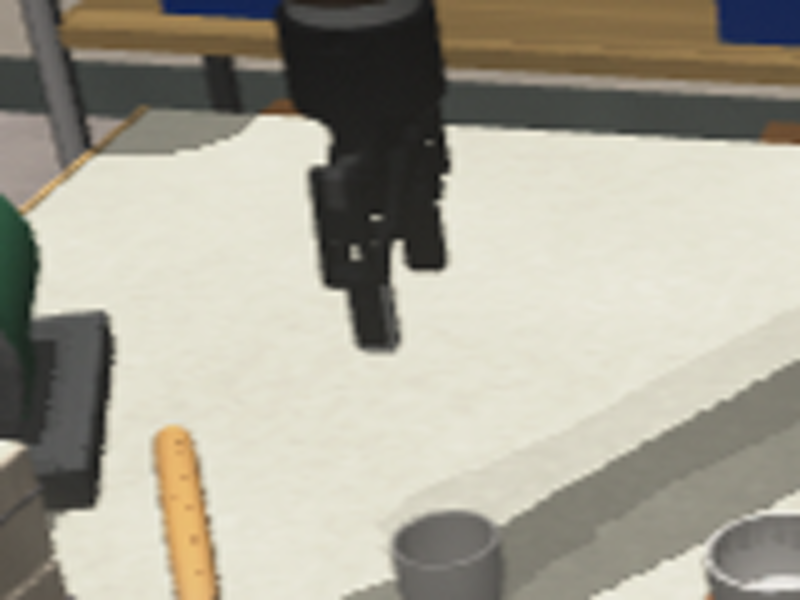

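View pics/top1z.png

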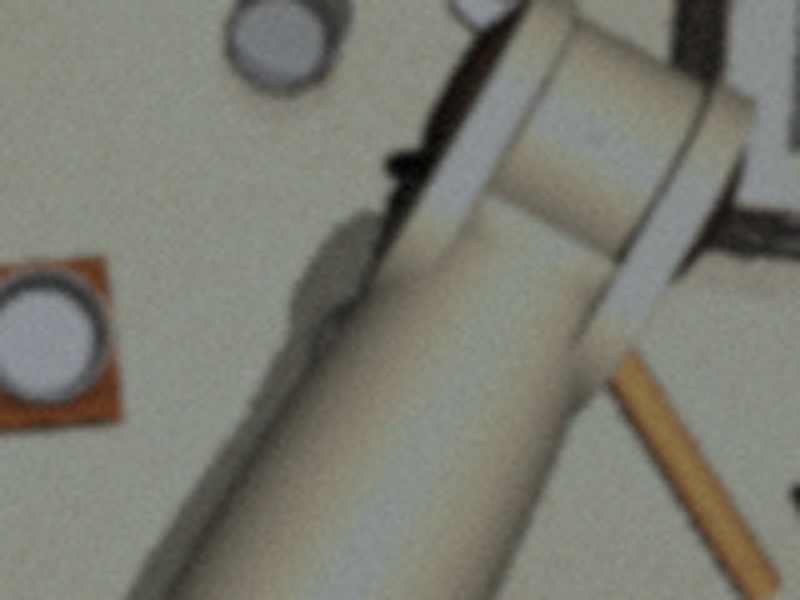

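Run:
```python
from h import *
im=dict(np.load("scene1.npz")); P=cloud(im)
m=(np.hypot(P[...,0]-.46,P[...,1]+.285)<.09)&(P[...,2]>.18)&(P[...,2]<.225)
q=P[m]
for s in (-1,1):
    t=q[(q[:,0]-.46)*s>.02]
    # to tool frame
    l=R.from_euler('z',-3.9,degrees=True).apply(t-np.array([.460,-.2853,0]))
    for z0 in np.arange(.18,.225,.006):
        k=l[(l[:,2]>=z0)&(l[:,2]<z0+.006)]
        if len(k)>2: print(s,round(z0,3),len(k),np.round([k[:,0].min(),np.median(k[:,0]),k[:,0].max(),k[:,1].min(),k[:,1].max()],4))
```

```text
-1 0.198 8 [-0.0456 -0.0423 -0.0406 -0.0093  0.0104]
-1 0.204 19 [-0.0476 -0.0422 -0.0376 -0.0108  0.0107]
-1 0.21 18 [-0.0453 -0.0427 -0.0394 -0.0105  0.0114]
-1 0.216 20 [-0.0516 -0.0416 -0.0377 -0.01    0.0106]
-1 0.222 7 [-0.0444 -0.0415 -0.0385 -0.0006  0.0103]
1 0.198 8 [ 0.047   0.0498  0.0524 -0.0115  0.0069]
1 0.204 16 [ 0.0391  0.0514  0.0587 -0.0103  0.0124]
1 0.21 21 [ 0.0495  0.0558  0.0597 -0.0088  0.0117]
1 0.216 19 [ 0.045   0.0549  0.06   -0.0103  0.012 ]
1 0.222 9 [ 0.0456  0.0523  0.0597 -0.0098  0.0127]
```

{"name": "arm_command", "arguments": {"rows": [0.17,3,0.11,0,0,0,1,0.17,6,0.11,0,0,0,1,0.17,9,0.11,0,0,0,1,0.17,12,0.11,0,0,0,1,0.17,14,0.11,0,0,0,1,0.17,15,0.11,0,0,0,1,0.17,15,0.11,0,0,0,1,0.17,15,0.11,0,0,0,-0.5,0.17,15,0.11,0,0,0,-0.5,0.17,15,0.11,0,0,0,-0.5,0.17,15,0.11,0,0,0,-0.5,0.17,15,0.11,0,0,0,-0.5], "force": 30}}

```text
time: 3.5
ee_pos: [0.4626, -0.2851, 0.1123]
tcp_rot: [-90.1, -0.2, 4.0]
wrist_force: [-1.2, -1.0, 7.4]
opening: 0.059
```

Run:
```python
from h import *
o=sensors.get_obs(); print(o)
im=imaging.camera("scene"); 
x,y,w,h=130,150,160,120
cv2.imwrite("pics/scene2.png",cv2.resize(im["pixels"][y:y+h,x:x+w],(800,600),interpolation=cv2.INTER_CUBIC))
```

```text
{'time': 3.5, 'q': array([-3.16412728e+01,  4.61606750e+00, -1.15500026e+01,  7.36329812e+01,
       -2.27951235e-02,  5.44083802e+01]), 'qd': array([ 0.01511646, -0.13542121,  0.01331953,  0.05570548, -0.03467434,
       -0.02332319]), 'joint_efforts': array([ 6.60089850e-01, -4.77382636e+01,  4.33453202e+01, -5.54616172e-01,
        3.49823004e-01, -2.11571233e-02]), 'ee_pos': array([ 0.46257635, -0.28513766,  0.11226658]), 'tcp_rot': array([-90.13548984,  -0.15014168,   3.95048455]), 'wrist_force': array([-1.17827061, -1.01825504,  7.42642375]), 'torque': array([-0.1078798 ,  0.35460665, -0.03292805]), 'opening': 0.05900442827680433}
```

View pics/scene2.png

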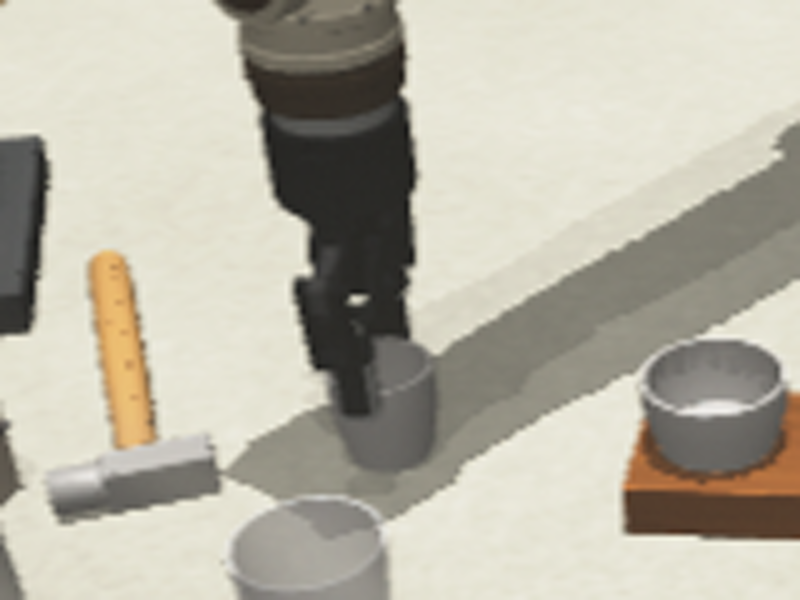

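{"name": "arm_command", "arguments": {"rows": [0,-1,0,0,0,0,-0.5,0,-3,0,0,0,0,-0.5,0,-6,0,0,0,0,-0.5,0,-9,0,0,0,0,-0.5,0.1,-11,1,0,0,0,-0.5,0.5,-11,4,0,0,0,-0.5,0.8,-11,7,0,0,0,-0.5,1.1,-11,10,0,0,0,-0.5,1.5,-11,13,0,0,0,-0.5,1.8,-11,16,0,0,0,-0.5,2.1,-11,18,0,0,0,-0.5,2.14,-11,19.05,0,0,0,-0.5]}}

```text
time: 4.55
ee_pos: [0.4701, -0.0908, 0.2213]
tcp_rot: [-90.0, -0.1, 4.1]
wrist_force: [-0.2, 0.7, -1.2]
opening: 0.0588
```

Run:
```python
from h import *
im=imaging.camera("scene"); im=imaging.camera("scene"); 
o=sensors.get_obs(); print(o["time"],o["ee_pos"],o["tcp_rot"],o["wrist_force"],o["opening"])
P=cloud(im)
m=(np.hypot(P[...,0]-.47,P[...,1]+.093)<.06)&(P[...,2]>.08)&(P[...,2]<.175)
q=P[m]; print("cup z",np.round(np.percentile(q[:,2],[0.5,1,5,50]),4))
for z0 in np.arange(.09,.18,.01):
    k=q[abs(q[:,2]-z0)<.005]
    if len(k): print(round(z0,3),len(k),np.round([k[:,0].min(),k[:,0].max(),k[:,1].min(),k[:,1].max(),(k[:,1].min()+k[:,1].max())/2],4))
x,y,w,h=200,140,160,120
cv2.imwrite("pics/scene3.png",cv2.resize(im["pixels"][y:y+h,x:x+w],(800,600),interpolation=cv2.INTER_CUBIC))
```

```text
4.65 [ 0.47005949 -0.09178925  0.22100919] [-9.00160809e+01 -7.59425049e-02  4.11141792e+00] [ 1.41782427  0.24483942 -1.56425845] 0.05881489963116042
cup z [0.1104 0.1105 0.1151 0.1491]
0.11 24 [ 0.4772  0.4949 -0.105  -0.0661 -0.0855]
0.12 52 [ 0.4705  0.4963 -0.11   -0.0638 -0.0869]
0.13 53 [ 0.4714  0.4983 -0.1116 -0.061  -0.0863]
0.14 79 [ 0.4405  0.5011 -0.1135 -0.0601 -0.0868]
0.15 90 [ 0.4408  0.5057 -0.117  -0.0593 -0.0881]
0.16 106 [ 0.4403  0.5148 -0.116  -0.0595 -0.0878]
0.17 79 [ 0.4351  0.5167 -0.1181 -0.0591 -0.0886]
```

View pics/scene3.png

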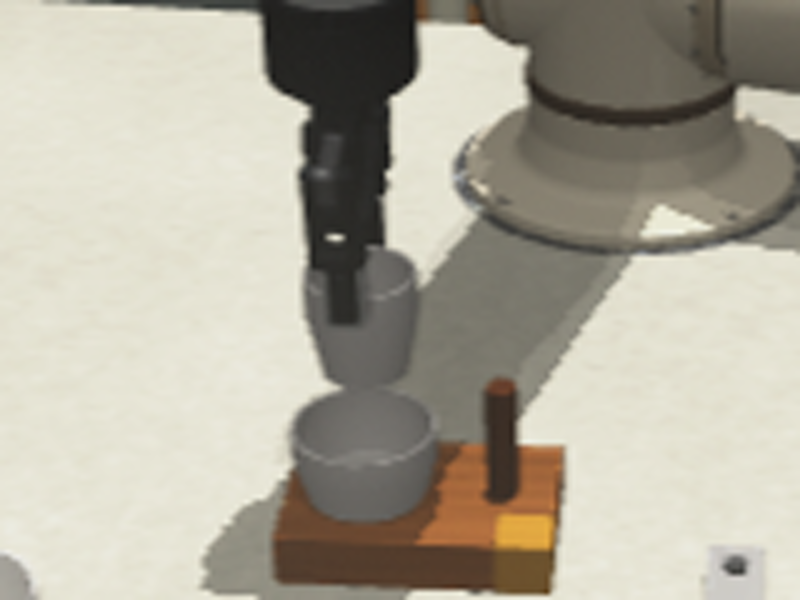

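{"name": "arm_command", "arguments": {"rows": [0,1,0,0,0,0,-0.5,0,2,0,0,0,0,-0.5,0,3,0,0,0,0,-0.5,0,4,0,0,0,0,-0.5,0,5,0,0,0,0,-0.5,0,6,0,0,0,0,-0.5,0,6.7,0,0,0,0,-0.5,0,7.1,0,0,0,0,-0.5,0,7.4,0,0,0,0,-0.5,0,7.4,0,0,0,0,-0.5,0,7.4,0,0,0,0,-0.5]}}

```text
time: 5.57
ee_pos: [0.4701, -0.0929, 0.1463]
tcp_rot: [-90.0, -0.0, 4.0]
wrist_force: [-2.4, 0.7, 2.3]
opening: 0.0589
```

Run:
```python
from h import *
im=imaging.camera("scene"); 
o=sensors.get_obs(); print(o["time"],o["ee_pos"],o["tcp_rot"],o["wrist_force"],o["opening"])
x,y,w,h=200,140,160,120
cv2.imwrite("pics/scene4.png",cv2.resize(im["pixels"][y:y+h,x:x+w],(800,600),interpolation=cv2.INTER_CUBIC))
```

```text
5.6167 [ 0.47006003 -0.0929217   0.14630904] [-9.00090010e+01 -3.76378180e-02  3.99295105e+00] [-1.0683861  -0.14248269  2.90404876] 0.05881406893443975
```

View pics/scene4.png

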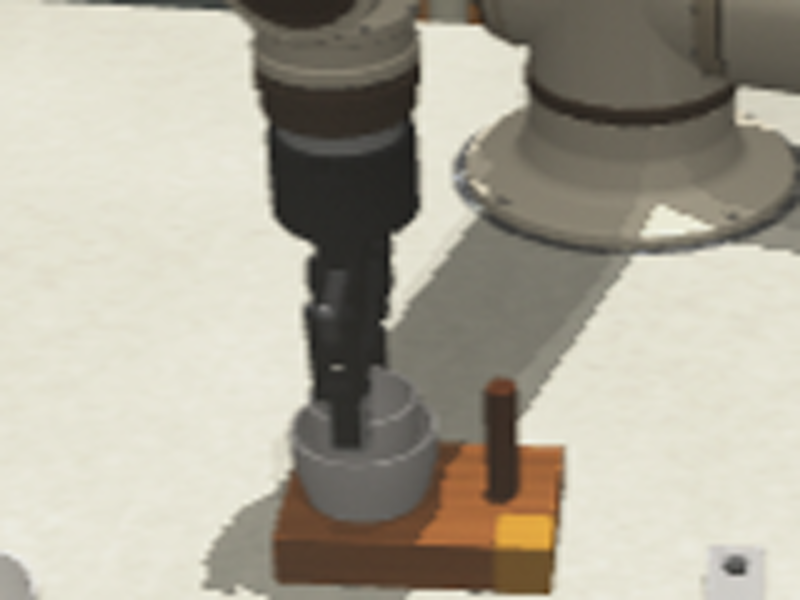

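{"name": "arm_command", "arguments": {"rows": [0,0,0,0,0,0,0.5,0,0,0,0,0,0,1,0,0,0,0,0,0,1,0,0,0,0,0,0,1,0,0,0,0,0,0,1,0,-1,0,0,0,0,1,0,-3,0,0,0,0,1,0,-6,0,0,0,0,1,0,-9,0,0,0,0,1,0,-11,0,0,0,0,1,0,-11,0,0,0,0,1,0,-11,0,0,0,0,1]}}

```text
time: 6.62
ee_pos: [0.4704, -0.093, 0.2576]
tcp_rot: [-90.0, -0.2, 4.0]
wrist_force: [-0.2, 0.1, -0.0]
opening: 0.0854
```

Run:
```python
from h import *
from scipy.optimize import least_squares
im=imaging.camera("scene"); 
np.savez("scene5.npz",**{k:im[k] for k in("pixels","z_map","camera_matrix","world_from_camera")})
o=sensors.get_obs(); print(o["time"],o["ee_pos"],o["tcp_rot"],o["wrist_force"],o["opening"])
P=cloud(im)
def circ(P):
    f=lambda p: np.hypot(P[:,0]-p[0],P[:,1]-p[1])-p[2]
    m=P.mean(0); return least_squares(f,[m[0],m[1],.03],loss='soft_l1',f_scale=.002).x
for n,x,y,r,z0,z1 in [("med",.47,-.093,.05,.086,.098),("big",.47,-.093,.05,.066,.078),("small",.4575,.2813,.04,.066,.08)]:
    m=(np.hypot(P[...,0]-x,P[...,1]-y)<r)&(P[...,2]>z0)&(P[...,2]<z1); q=P[m]
    print(n,len(q),np.round(circ(q),4),np.round(q[:,2].max(),4))
x,y,w,h=200,140,160,120
cv2.imwrite("pics/scene5.png",cv2.resize(im["pixels"][y:y+h,x:x+w],(800,600),interpolation=cv2.INTER_CUBIC))
```

```text
6.6667 [ 0.47000917 -0.09294035  0.25625544] [-9.00107619e+01 -4.04706870e-02  3.98781178e+00] [-0.25586788  0.1630164  -1.08268858] 0.08540723556462534
med 116 [ 0.4715 -0.0908  0.0284] 0.0948
big 235 [ 0.4736 -0.0903  0.0313] 0.0779
small 77 [0.4575 0.2814 0.0186] 0.075
```

View pics/scene5.png

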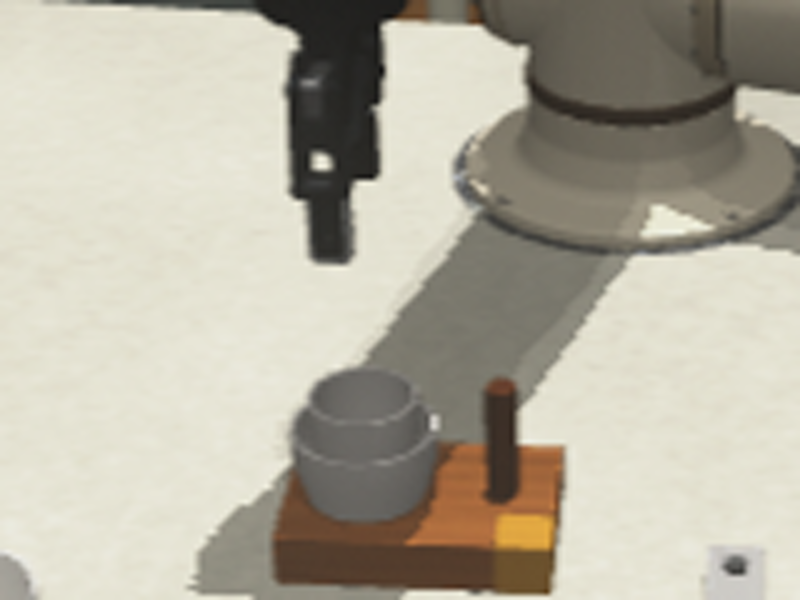

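{"name": "arm_command", "arguments": {"rows": [0.1,0,2,0,0,0,1,0.2,0,5,0,0,0,1,0.3,0,9,0,0,0,1,0.4,0,13,0,0,0,1,0.5,0,17,0,0,0,1,0.7,0,21,0,0,0,1,0.8,0,25,0,0,0,1,0.9,1,29,0,0,0,1,1.0,3,33,0,0,0,1,1.1,5,36,0,0,0,1,1.2,5.6,37.3,0,0,0,1,1.2,5.6,37.3,0,0,0,1]}}

```text
time: 7.67
ee_pos: [0.4544, 0.2818, 0.1963]
tcp_rot: [-90.1, 0.3, 4.2]
wrist_force: [-1.4, -0.1, -0.1]
opening: 0.0849
```

Run:
```python
from h import *
im=imaging.camera("scene"); 
o=sensors.get_obs(); print(o["time"],o["ee_pos"],o["tcp_rot"],o["wrist_force"],o["opening"])
x,y,w,h=350,150,160,120
cv2.imwrite("pics/scene6.png",cv2.resize(im["pixels"][y:y+h,x:x+w],(800,600),interpolation=cv2.INTER_CUBIC))
```

```text
7.7167 [0.45501036 0.28042179 0.19803106] [-90.10954328   0.18613004   4.11805479] [-0.10073989 -1.4628571  -0.23331463] 0.08549017994888644
```

View pics/scene6.png

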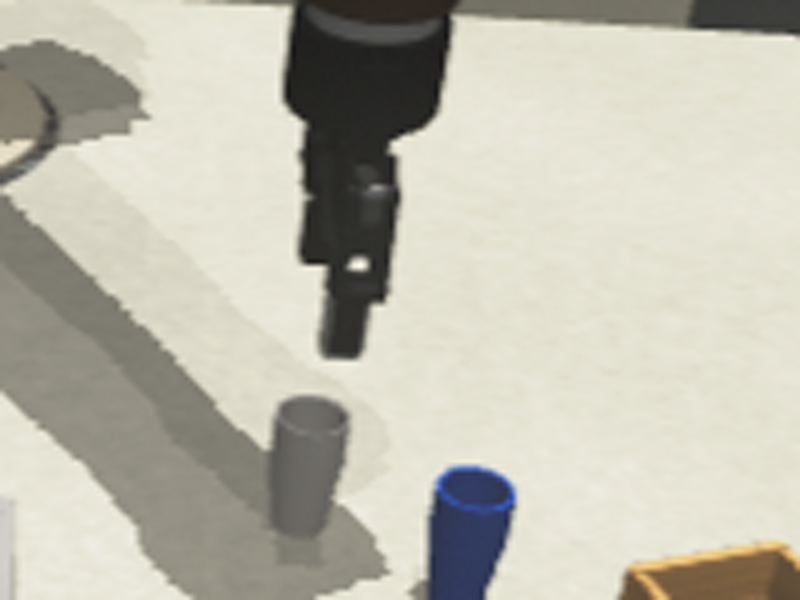

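Run:
```python
from h import *
im=dict(np.load("scene0.npz"))
for p in ([.455+.0498,.2804+.0035,.138],[.4562,.280,.072],[.4575,.2814,.074]):
    u,v=w2pix(im,p); print((u-350)*5,(v-150)*5)
```

```text
334.4316792653075 356.1663686449401
306.1732530770695 412.30589838619693
309.4298954105628 410.7167684632309
```

{"name": "arm_command", "arguments": {"rows": [0,2,0,0,0,0,1,0,4,0,0,0,0,1,0,6,0,0,0,0,1,0,7,0,0,0,0,1,0,7.1,0,0,0,0,1,0,7.1,0,0,0,0,-0.8,0,7.1,0,0,0,0,-0.8,0,7.1,0,0,0,0,-0.8,0,7.1,0,0,0,0,-0.8,0,7.1,0,0,0,0,-0.8,0,7.1,0,0,0,0,-0.8,0,7.1,0,0,0,0,-0.8], "force": 30}}

```text
time: 8.72
ee_pos: [0.4564, 0.2803, 0.1304]
tcp_rot: [-89.9, -0.1, 4.0]
wrist_force: [-0.3, -1.0, 5.5]
opening: 0.0392
```

Run:
```python
from h import *
im=imaging.camera("scene"); 
o=sensors.get_obs(); print(o["time"],o["ee_pos"],o["tcp_rot"],o["wrist_force"],o["opening"])
x,y,w,h=350,150,160,120
cv2.imwrite("pics/scene7.png",cv2.resize(im["pixels"][y:y+h,x:x+w],(800,600),interpolation=cv2.INTER_CUBIC))
```

```text
8.7667 [0.45643945 0.28034906 0.1304343 ] [-89.94388352  -0.11764025   3.99606906] [-0.68949721 -0.08009043  6.08521641] 0.039181015790512926
```

View pics/scene7.png

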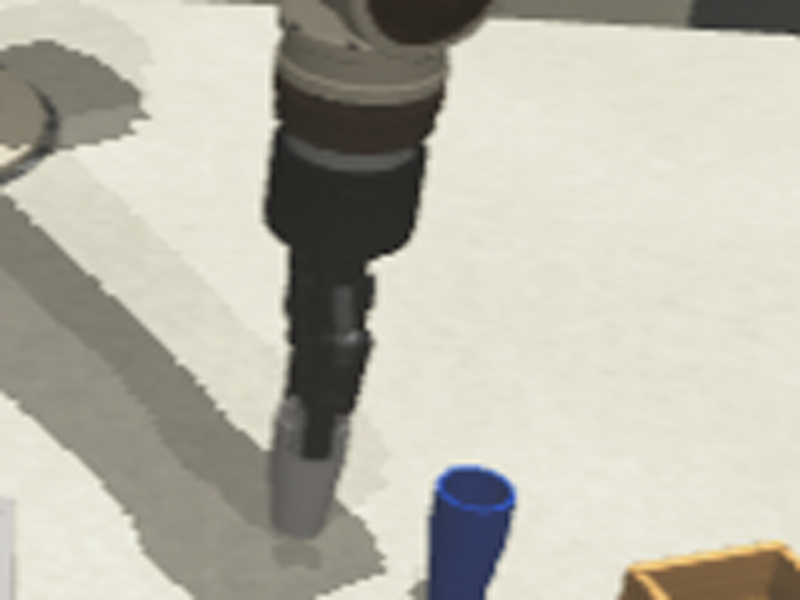

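{"name": "arm_command", "arguments": {"rows": [0,-1,0,0,0,0,-0.8,0,-3,0,0,0,0,-0.8,0,-6,0,0,0,0,-0.8,0,-9,0,0,0,0,-0.8,0,-12,-0.5,0,0,0,-0.8,0,-13,-2,0,0,0,-0.8,-0.2,-13.2,-5,0,0,0,-0.8,-0.3,-13.2,-8,0,0,0,-0.8,-0.4,-13.2,-11,0,0,0,-0.8,-0.5,-13.2,-14,0,0,0,-0.8,-0.6,-13.2,-17,0,0,0,-0.8,-0.6,-13.2,-20,0,0,0,-0.8]}}

```text
time: 9.77
ee_pos: [0.4635, 0.0788, 0.262]
tcp_rot: [-90.0, -0.1, 4.0]
wrist_force: [0.7, -0.8, -0.5]
opening: 0.039
```

{"name": "arm_command", "arguments": {"rows": [-0.1,0,-3,0,0,0,-0.8,-0.2,0,-6,0,0,0,-0.8,-0.3,0,-9,0,0,0,-0.8,-0.4,0,-12,0,0,0,-0.8,-0.5,0,-14.5,0,0,0,-0.8,-0.6,0,-16.3,0,0,0,-0.8,-0.6,0,-17.1,0,0,0,-0.8,-0.6,0,-17.3,0,0,0,-0.8,-0.6,0,-17.3,0,0,0,-0.8,-0.6,0,-17.3,0,0,0,-0.8]}}

```text
time: 10.6
ee_pos: [0.47, -0.0922, 0.2612]
tcp_rot: [-90.0, -0.0, 4.0]
wrist_force: [-0.6, 0.7, -1.1]
opening: 0.0391
```

Run:
```python
from h import *
im=imaging.camera("scene"); 
o=sensors.get_obs(); print(o["time"],o["ee_pos"],o["tcp_rot"],o["wrist_force"],o["opening"])
P=cloud(im)
m=(np.hypot(P[...,0]-.47,P[...,1]+.093)<.05)&(P[...,2]>.11)&(P[...,2]<.2)
q=P[m]; print("cup zmin",np.round(np.percentile(q[:,2],[0.5,1,5,50]),4))
for z0 in np.arange(.13,.19,.01):
    k=q[abs(q[:,2]-z0)<.005]
    if len(k): print(round(z0,3),len(k),np.round([k[:,0].max(),k[:,1].min(),k[:,1].max(),(k[:,1].min()+k[:,1].max())/2],4))
x,y,w,h=200,130,160,120
cv2.imwrite("pics/scene8.png",cv2.resize(im["pixels"][y:y+h,x:x+w],(800,600),interpolation=cv2.INTER_CUBIC))
```

```text
10.65 [ 0.46994258 -0.09200298  0.26108169] [-8.99860468e+01 -6.49856438e-03  4.04994460e+00] [-0.49859861 -0.20040131 -0.81000568] 0.03882851155008654
cup zmin [0.1318 0.1321 0.1354 0.1704]
0.13 15 [ 0.4857 -0.1021 -0.0768 -0.0895]
0.14 31 [ 0.4864 -0.1048 -0.0758 -0.0903]
0.15 36 [ 0.4892 -0.1069 -0.074  -0.0904]
0.16 42 [ 0.4892 -0.1053 -0.0726 -0.0889]
0.17 50 [ 0.4907 -0.1087 -0.0721 -0.0904]
0.18 50 [ 0.4927 -0.1063 -0.071  -0.0887]
```

View pics/scene8.png

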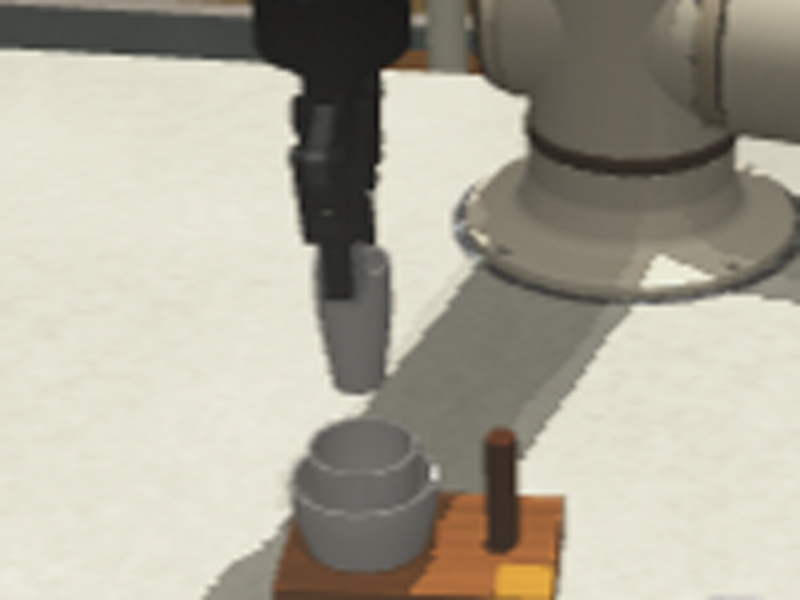

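{"name": "arm_command", "arguments": {"rows": [0,1,0,0,0,0,-0.8,0,2.2,0,0,0,0,-0.8,0,3.4,0,0,0,0,-0.8,0,4.6,0,0,0,0,-0.8,0,5.8,0,0,0,0,-0.8,0,7,0,0,0,0,-0.8,0,8,0,0,0,0,-0.8,0,8.8,0,0,0,0,-0.8,0,9.2,0,0,0,0,-0.8,0,9.3,0,0,0,0,-0.8,0,9.3,0,0,0,0,-0.8,0,9.3,0,0,0,0,-0.8]}}

```text
time: 11.65
ee_pos: [0.47, -0.093, 0.1684]
tcp_rot: [-90.0, -0.0, 4.0]
wrist_force: [-2.2, -0.7, 4.1]
opening: 0.0391
```

Run:
```python
from h import *
im=imaging.camera("scene"); 
o=sensors.get_obs(); print(o["time"],o["ee_pos"],o["tcp_rot"],o["wrist_force"],o["opening"])
x,y,w,h=200,130,160,120
cv2.imwrite("pics/scene9.png",cv2.resize(im["pixels"][y:y+h,x:x+w],(800,600),interpolation=cv2.INTER_CUBIC))
```

```text
11.7 [ 0.46997269 -0.09301239  0.16840461] [-9.00150257e+01 -3.39292055e-02  3.98170419e+00] [-3.19540688  1.12565566  4.95956268] 0.03929776075031529
```

View pics/scene9.png

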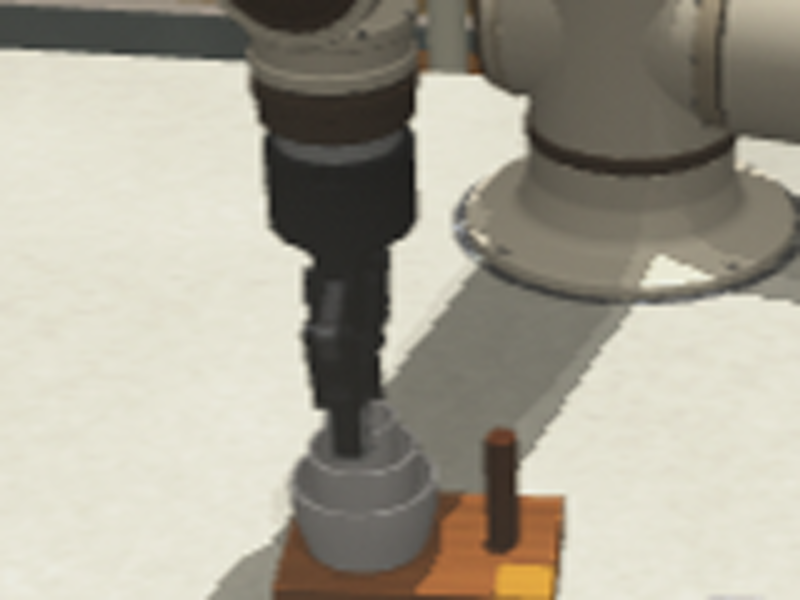

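{"name": "arm_command", "arguments": {"rows": [0,0,0,0,0,0,-0.2,0,0,0,0,0,0,0.5,0,0,0,0,0,0,1,0,0,0,0,0,0,1,0,0,0,0,0,0,1,0,0,0,0,0,0,1,0,-1,0,0,0,0,1,0,-3,0,0,0,0,1,0,-6,0,0,0,0,1,0,-8,0,0,0,0,1,0,-8,0,0,0,0,1,0,-8,0,0,0,0,1]}}

```text
time: 12.7
ee_pos: [0.4704, -0.093, 0.2495]
tcp_rot: [-90.0, -0.1, 4.0]
wrist_force: [0.2, -0.9, 0.0]
opening: 0.0853
```

Run:
```python
from h import *
from scipy.optimize import least_squares
im=imaging.camera("scene"); 
np.savez("scene10.npz",**{k:im[k] for k in("pixels","z_map","camera_matrix","world_from_camera")})
o=sensors.get_obs(); print(o["time"],o["ee_pos"],o["tcp_rot"],o["wrist_force"],o["opening"])
P=cloud(im)
def circ(P):
    f=lambda p: np.hypot(P[:,0]-p[0],P[:,1]-p[1])-p[2]
    m=P.mean(0); return least_squares(f,[m[0],m[1],.03],loss='soft_l1',f_scale=.002).x
for n,x,y,r,z0,z1 in [("small",.47,-.093,.035,.105,.12),("post",.465,-.017,.02,.09,.11)]:
    m=(np.hypot(P[...,0]-x,P[...,1]-y)<r)&(P[...,2]>z0)&(P[...,2]<z1); q=P[m]
    print(n,len(q),np.round(circ(q),4),np.round(q.max(0),4),np.round(q.min(0),4))
m=(abs(P[...,2]-.03)<.005)&(P[...,0]>.38)&(P[...,0]<.57)&(P[...,1]>-.2)&(P[...,1]<.06)
print("standtop",m.sum(), cv2.minAreaRect((P[m][:,:2]*1000).astype(np.float32)))
x,y,w,h=200,130,160,120
cv2.imwrite("pics/scene10.png",cv2.resize(im["pixels"][y:y+h,x:x+w],(800,600),interpolation=cv2.INTER_CUBIC))
```

```text
12.75 [ 0.47004536 -0.09293184  0.24825859] [-9.00099206e+01 -4.24245053e-02  3.98894991e+00] [ 0.54980099 -0.61412318 -0.85278789] 0.08520356725049515
small 63 [ 0.4705 -0.092   0.018 ] [ 0.492  -0.072   0.1126] [ 0.4482 -0.1123  0.105 ]
post 38 [ 0.4657 -0.0169  0.0069] [ 0.4739 -0.0091  0.102 ] [ 0.4551 -0.0265  0.0905]
standtop 768 ((468.3343200683594, -62.35771179199219), (104.29012298583984, 150.82666015625), 4.6428070068359375)
```

View pics/scene10.png

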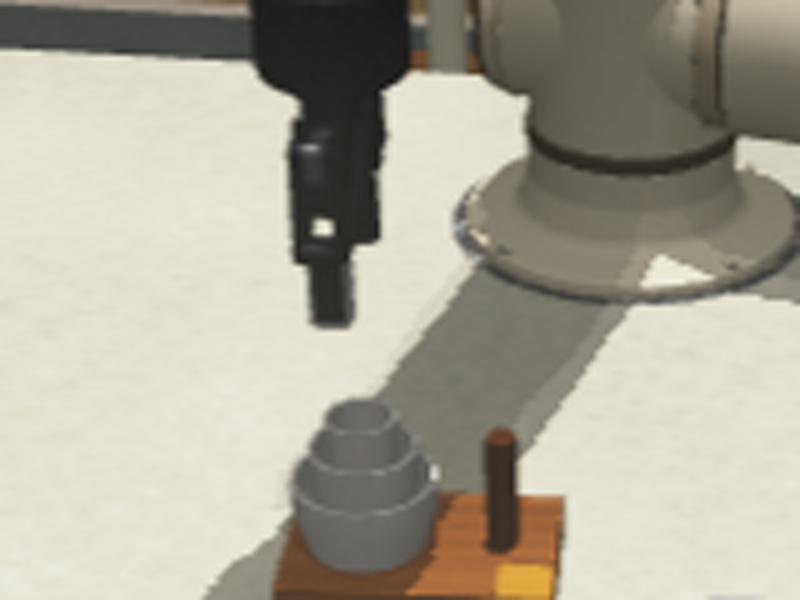

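{"name": "arm_command", "arguments": {"rows": [0,0,3,0,0,0,1,-0.1,0,6,0,0,0,1,-0.14,0,7.38,0,0,0,1,-0.14,2,7.38,0,0,0,1,-0.14,5,7.38,0,0,0,1,-0.14,8,7.38,0,0,0,1,-0.14,10,7.38,0,0,0,1,-0.14,12,7.38,0,0,0,1,-0.14,13,7.38,0,0,0,1,-0.14,13.6,7.38,0,0,0,1,-0.14,13.6,7.38,0,0,0,1,-0.14,13.6,7.38,0,0,0,1]}}

```text
time: 13.75
ee_pos: [0.4636, -0.0194, 0.1124]
tcp_rot: [-90.0, -0.0, 4.0]
wrist_force: [0.9, 0.1, 0.6]
opening: 0.0855
```

Run:
```python
from h import *
im=imaging.camera("scene"); 
o=sensors.get_obs(); print(o["time"],o["ee_pos"],o["tcp_rot"],o["wrist_force"],o["opening"])
x,y,w,h=220,150,160,120
cv2.imwrite("pics/scene11.png",cv2.resize(im["pixels"][y:y+h,x:x+w],(800,600),interpolation=cv2.INTER_CUBIC))
```

```text
13.8 [ 0.46384524 -0.01942957  0.11288758] [-9.00067206e+01 -7.26207830e-02  3.98518365e+00] [ 0.18975796 -0.05990619 -0.2668261 ] 0.08522063952454717
```

View pics/scene11.png

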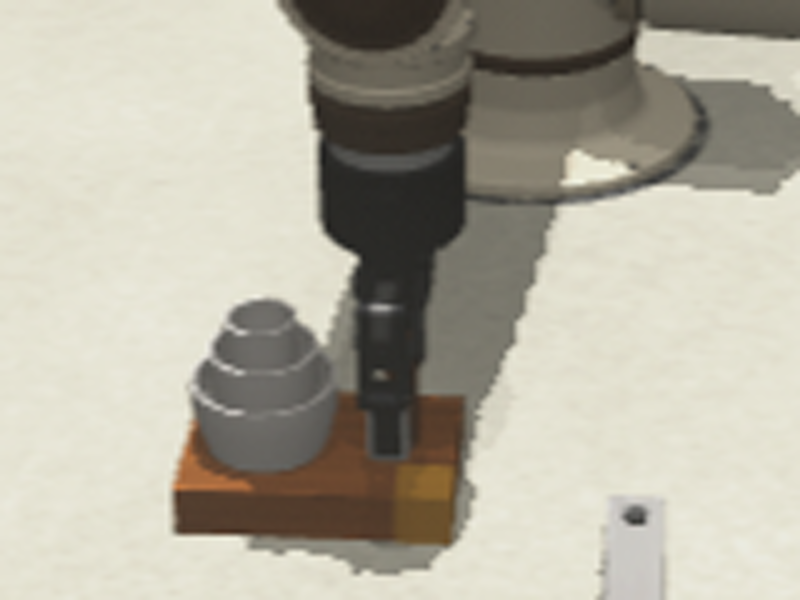

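{"name": "arm_command", "arguments": {"rows": [0,0,0,0,0,0,0,0,0,0,0,0,0,-0.5,0,0,0,0,0,0,-1,0,0,0,0,0,0,-1,0,0,0,0,0,0,-1,0,0,0,0,0,0,-1,0,0,0,0,0,0,-1,0,0,0,0,0,0,-1,0,0,0,0,0,0,-1,0,0,0,0,0,0,-1], "force": 50}}

```text
time: 14.63
ee_pos: [0.4635, -0.0194, 0.1122]
tcp_rot: [-90.0, -0.0, 4.0]
wrist_force: [-1.9, 0.1, 4.2]
opening: 0.0169
```

Run:
```python
from h import *
im=imaging.camera("scene"); 
o=sensors.get_obs(); print(o["time"],o["ee_pos"],o["tcp_rot"],o["wrist_force"],o["torque"],o["opening"])
P=cloud(im)
m=(abs(P[...,2]-.03)<.005)&(P[...,0]>.38)&(P[...,0]<.57)&(P[...,1]>-.2)&(P[...,1]<.06)
print("standtop",m.sum(), cv2.minAreaRect((P[m][:,:2]*1000).astype(np.float32)))
x,y,w,h=220,150,160,120
cv2.imwrite("pics/scene12.png",cv2.resize(im["pixels"][y:y+h,x:x+w],(800,600),interpolation=cv2.INTER_CUBIC))
print(rel([.4635,-.0194,.112],3.99,[.5724,.0718,.112],2.8))
print(rel([.4635,-.0194,.112],3.99,[.5724-.015,.0718-.015,.112],2.8))
```

```text
14.6833 [ 0.4634562  -0.01940069  0.11214472] [-9.00028759e+01 -1.96668439e-02  3.98784131e+00] [-1.22207188  0.08199303  4.46391801] [0.02538763 0.27011395 0.03675071] 0.01703813127346642
standtop 742 ((467.95062255859375, -61.93523406982422), (104.70256042480469, 150.2459259033203), 4.904261112213135)
(array([11.5 ,  0.  ,  8.34]), 1.19)
(array([9.9 , 0.  , 6.95]), 1.19)
```

View pics/scene12.png

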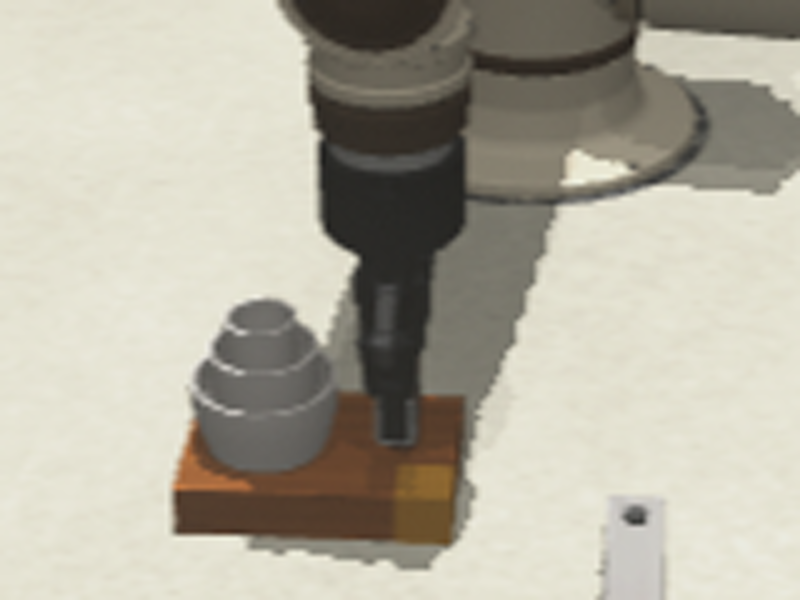

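{"name": "arm_command", "arguments": {"rows": [0.2,0,0.1,0,0,0,-1,0.6,0,0.4,0,0.1,0,-1,1.2,0,0.8,0,0.2,0,-1,2,0,1.4,0,0.3,0,-1,3,0,2.1,0,0.4,0,-1,4,0,2.8,0,0.5,0,-1,5,0,3.5,0,0.6,0,-1,6,0,4.2,0,0.7,0,-1,7,0,4.9,0,0.8,0,-1,7.8,0,5.5,0,1,0,-1,8.4,0,5.9,0,1.2,0,-1,8.6,0,6.1,0,1.2,0,-1]}}

```text
time: 15.68
ee_pos: [0.5456, 0.0476, 0.1122]
tcp_rot: [-90.1, -0.0, 2.8]
wrist_force: [-2.2, -4.3, 8.3]
opening: 0.0168
```

```bash
cat > meas.py <<'E'
from h import *
import sys
n=sys.argv[1]
im=imaging.camera("scene"); 
np.savez(f"scene{n}.npz",**{k:im[k] for k in("pixels","z_map","camera_matrix","world_from_camera")})
o=sensors.get_obs(); print(o["time"],o["ee_pos"],o["tcp_rot"],o["wrist_force"],o["torque"],o["opening"])
P=cloud(im); hsv=cv2.cvtColor(im["pixels"],cv2.COLOR_BGR2HSV)
m=(abs(P[...,2]-.03)<.005)&(P[...,0]>.38)&(P[...,0]<.63)&(P[...,1]>-.2)&(P[...,1]<.13)&(hsv[...,0]<28)&(hsv[...,1]>110)
r=cv2.minAreaRect((P[m][:,:2]*1000).astype(np.float32)); print("standtop",m.sum(),r)
x,y,w,h=220,180,160,120
cv2.imwrite(f"pics/scene{n}.png",cv2.resize(im["pixels"][y:y+h,x:x+w],(800,600),interpolation=cv2.INTER_CUBIC))
E
python3 meas.py 13
```

```text
15.7333 [0.54567608 0.04776242 0.1121758 ] [-9.00343177e+01 -3.45285931e-02  2.78844496e+00] [0.78267427 0.4103212  4.42942984] [-0.00542458 -0.23990389 -0.0836451 ] 0.017274398290785274
standtop 781 ((549.847900390625, 6.004844665527344), (103.89727783203125, 147.59945678710938), 2.935906171798706)
```

View pics/scene13.png

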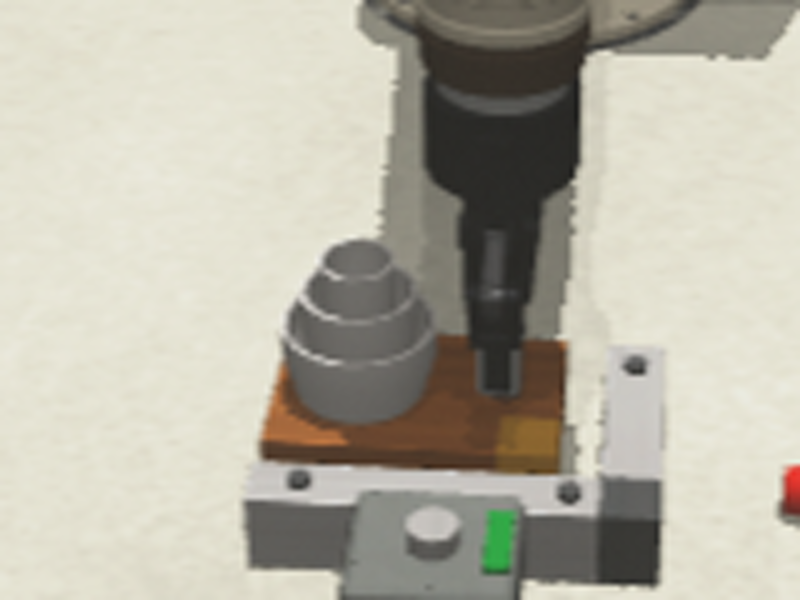

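{"name": "arm_command", "arguments": {"rows": [0.2,0,0.2,0,0,0,-1,0.6,0,0.5,0,0,0,-1,1,0,0.8,0,0,0,-1,1.4,0,1.1,0,0,0,-1,1.7,0,1.4,0,0,0,-1,2,0,1.7,0,0,0,-1,2.2,0,1.9,0,0,0,-1,2.3,0,2,0,0,0,-1,2.3,0,2,0,0,0,-1]}}

```text
time: 16.48
ee_pos: [0.5671, 0.0684, 0.1122]
tcp_rot: [-90.0, -0.0, 2.8]
wrist_force: [-0.6, -1.9, 6.4]
opening: 0.017
```

```bash
python3 meas.py 14
```

```text
16.5333 [0.56714121 0.06840299 0.11220447] [-9.00286897e+01 -2.32436561e-02  2.77437505e+00] [-0.95173836 -1.20809539  6.47584776] [-0.25472871  0.33348352 -0.14370047] 0.01690772381143886
standtop 592 ((567.7835083007812, 26.51342010498047), (90.08509826660156, 147.23948669433594), 3.842811346054077)
```

View pics/scene14.png

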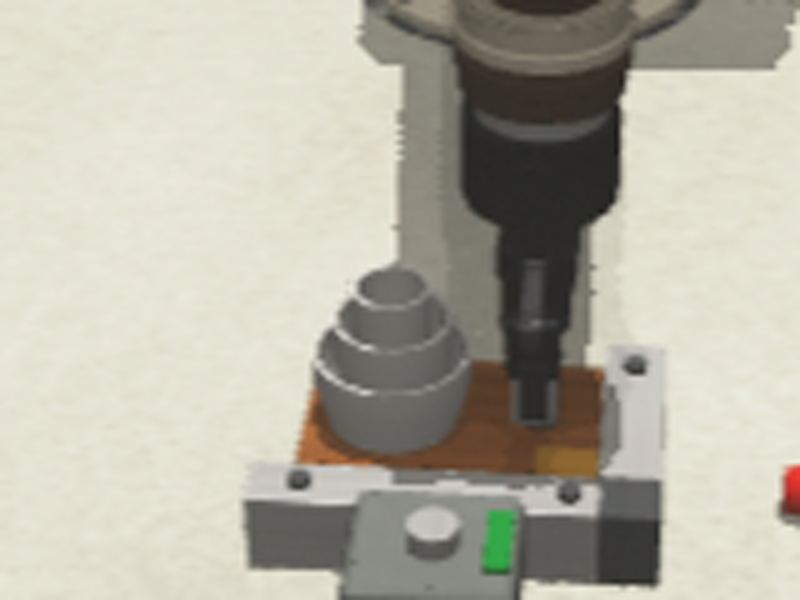

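{"name": "arm_command", "arguments": {"rows": [0.1,0,0.1,0,0,0,-1,0.2,0,0.2,0,0,0,-1,0.3,0,0.3,0,0,0,-1,0.4,0,0.35,0,0,0,-1,0.5,0,0.4,0,0,0,-1,0.5,0,0.4,0,0,0,-1,0.5,0,0.4,0,0,0,-1]}}

```text
time: 17.12
ee_pos: [0.5709, 0.071, 0.1122]
tcp_rot: [-90.2, 0.1, 2.7]
wrist_force: [-7.7, -12.2, 10.8]
opening: 0.0166
```

```bash
python3 meas.py 15
```

```text
17.1667 [0.57091557 0.07095972 0.11218368] [-90.22360935   0.11203605   2.71685237] [ -7.28685185 -11.81839703   9.99097398] [-2.21952044  1.44965479  0.25259709] 0.01671255139089764
standtop 531 ((569.2720947265625, 28.752079010009766), (84.73162841796875, 147.13771057128906), 3.9244439601898193)
```

{"name": "arm_command", "arguments": {"rows": [0.05,0,0.03,0,0,0,-1,0.1,0,0.05,0,0,0,-1,0.15,0,0.08,0,0,0,-1,0.15,0,0.08,0,0,0,-1,0.15,0,0.08,0,0,0,-1]}}

```text
time: 17.58
ee_pos: [0.572, 0.0711, 0.1122]
tcp_rot: [-90.3, 0.2, 2.7]
wrist_force: [-9.4, -16.7, 12.5]
opening: 0.0164
```

```bash
python3 meas.py 16
python3 - <<'E'
from h import *
im=imaging.camera("top"); np.savez("top16.npz",**{k:im[k] for k in("pixels","z_map","camera_matrix","world_from_camera")})
x,y,w,h=240,200,120,90
cv2.imwrite("pics/top16.png",cv2.resize(im["pixels"][y:y+h,x:x+w],(800,600),interpolation=cv2.INTER_CUBIC))
im=dict(np.load("scene16.npz")); x,y,w,h=260,235,100,75
cv2.imwrite("pics/scene16b.png",cv2.resize(im["pixels"][y:y+h,x:x+w],(800,600),interpolation=cv2.INTER_CUBIC))
E
```

```text
17.6333 [0.57200111 0.07117117 0.11219141] [-90.30267931   0.16235235   2.68583126] [-10.19888595 -15.93070519  12.30416913] [-2.97770544  1.86774512  0.27971072] 0.01683378888877621
standtop 520 ((571.0359497070312, 28.942886352539062), (84.4754867553711, 148.28610229492188), 5.247201919555664)
```

View pics/scene16b.png

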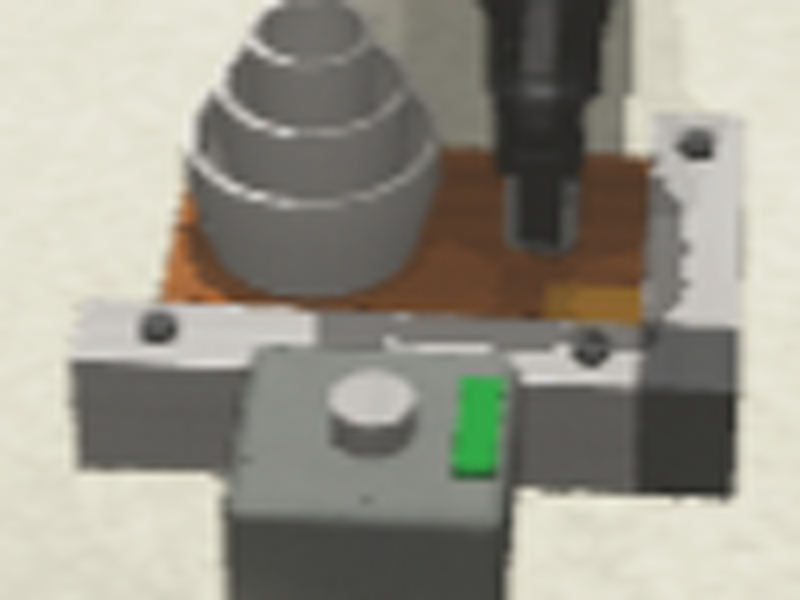

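View pics/top16.png

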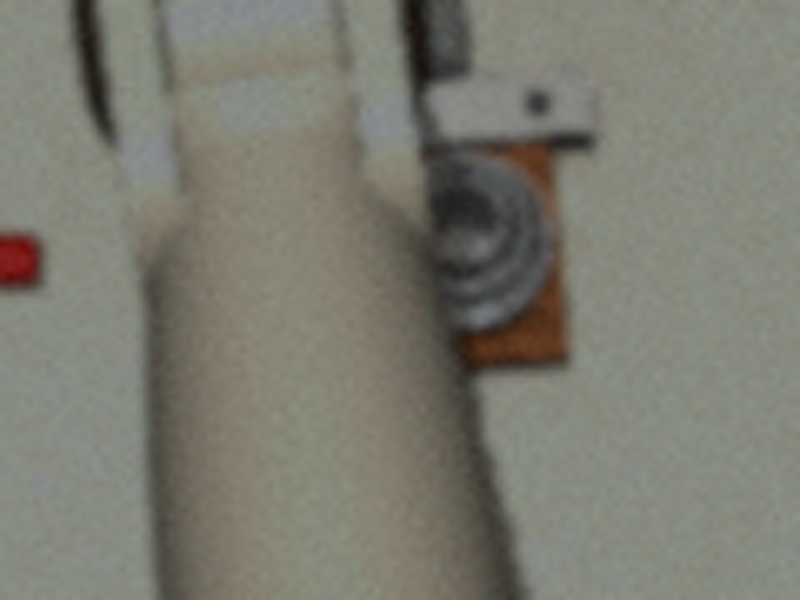

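{"name": "arm_command", "arguments": {"rows": [0.05,0,-0.05,0,0,0,-1,0.1,0,-0.08,0,0,0,-1,0.15,0,-0.08,0,0,0,-1,0.2,0,-0.08,0,0,0,-1,0.2,0,-0.08,0,0,0,-1,0.2,0,-0.08,0,0,0,-1]}}

```text
time: 18.18
ee_pos: [0.5732, 0.0711, 0.1122]
tcp_rot: [-90.2, 0.3, 2.7]
wrist_force: [-16.3, -12.2, 14.0]
opening: 0.0168
```

```bash
python3 meas.py 17
```

```text
18.2333 [0.5731719  0.07109231 0.11216792] [-90.21931977   0.27090421   2.72223388] [-16.12618612 -12.43370594  15.51273119] [-2.2625957   2.85732001  0.27623717] 0.01685760620607383
standtop 501 ((570.4010620117188, 29.179882049560547), (87.12267303466797, 147.31723022460938), 4.840838432312012)
```

{"name": "arm_command", "arguments": {"rows": [0.05,0,0,0,0,0,-1,0.1,0,0,0,0,0,-1,0.15,0,0,0,0,0,-1,0.15,0,0,0,0,0,-1,0.15,0,0,0,0,0,-1]}}

```text
time: 18.65
ee_pos: [0.5734, 0.0711, 0.1122]
tcp_rot: [-90.2, 0.4, 2.7]
wrist_force: [-24.5, -12.3, 19.6]
opening: 0.0168
```

```bash
python3 meas.py 18
```

```text
18.7 [0.57336931 0.07110747 0.11213518] [-90.2183623   0.4395662   2.7319119] [-25.06359584 -13.25445617  19.32220875] [-2.28847961  4.3048666   0.25213008] 0.017065961758823744
standtop 499 ((569.3604125976562, 28.69614028930664), (87.36691284179688, 147.06463623046875), 3.6856422424316406)
```

Run:
```python
from h import *
im=dict(np.load("scene18.npz")); 
x,y,w,h=260,235,100,75
cv2.imwrite("pics/scene18b.png",cv2.resize(im["pixels"][y:y+h,x:x+w],(800,600),interpolation=cv2.INTER_CUBIC))
def wood(im):
    hsv=cv2.cvtColor(im["pixels"],cv2.COLOR_BGR2HSV).astype(int); b=im["pixels"].astype(float)
    return b[...,2]-b[...,0]   # R-B
# subpixel edges: back edge scene (columns), z=.03
def fitline(pts): 
    vx,vy,x0,y0=cv2.fitLine(np.array(pts,np.float32),cv2.DIST_HUBER,0,.001,.001).ravel(); return np.degrees(np.arctan2(vy,vx)),x0,y0
for n in ("scene15","scene18"):
    im=dict(np.load(n+".npz")); f=cv2.GaussianBlur(wood(im),(0,0),.6)
    pts=[]
    for u in list(range(317,321))+list(range(334,340)):
        col=f[245:262,u]; 
        i=np.where((col[:-1]<45)&(col[1:]>=45))[0]
        if len(i): k=i[0]; v=245+k+(45-col[k])/(col[k+1]-col[k]); pts.append(pix2w(im,u,v,.03)[:2])
    print(n,"back",len(pts),fitline(pts)[0]-90, np.round(pts,4).tolist())
    pts=[]
    for v in range(262,271):
        row=f[v,274:300]; i=np.where((row[:-1]<45)&(row[1:]>=45))[0]
        if len(i): k=i[0]; u=274+k+(45-row[k])/(row[k+1]-row[k]); pts.append(pix2w(im,u,v,.03)[:2])
    print(n,"left",len(pts),fitline(pts)[0], np.round(pts,4).tolist())
im=dict(np.load("top16.npz")); f=cv2.GaussianBlur(wood(im),(0,0),.8)
pts=[]
for v in range(224,252):
    row=f[v,315:335]; i=np.where((row[:-1]>=30)&(row[1:]<30))[0]
    if len(i): k=i[-1]; u=315+k+(30-row[k])/(row[k+1]-row[k]); pts.append(pix2w(im,u,v,.03)[:2])
print("top right",len(pts),fitline(pts)[0],np.round(pts[::4],4).tolist())
im0=dict(np.load("top0.npz")); 
pts=[]
```

```text
scene15 back 10 -170.5564 [[0.5277, 0.039], [0.5269, 0.0415], [0.5268, 0.0441], [0.5481, 0.0495], [0.5246, 0.0833], [0.5215, 0.0857], [0.5241, 0.0885], [0.5249, 0.0912], [0.5243, 0.0938], [0.5235, 0.0963]]
scene15 left 9 2.5626729 [[0.5744, -0.0462], [0.5786, -0.0461], [0.5828, -0.0463], [0.5869, -0.046], [0.5909, -0.0457], [0.595, -0.0454], [0.5991, -0.0455], [0.6031, -0.0451], [0.6071, -0.0447]]
scene18 back 5 -172.76437 [[0.5311, 0.0394], [0.5301, 0.0419], [0.5305, 0.0446], [0.5255, 0.0939], [0.5222, 0.0962]]
scene18 left 9 2.5912952 [[0.5744, -0.0463], [0.5786, -0.0462], [0.5828, -0.0463], [0.5868, -0.0459], [0.5909, -0.0456], [0.595, -0.0454], [0.5991, -0.0455], [0.6031, -0.0452], [0.6071, -0.0448]]
top right 19 3.225384 [[0.6186, -0.0465], [0.606, -0.0469], [0.5653, -0.0486], [0.5528, -0.0495], [0.5404, -0.0511]]
```

View pics/scene18b.png

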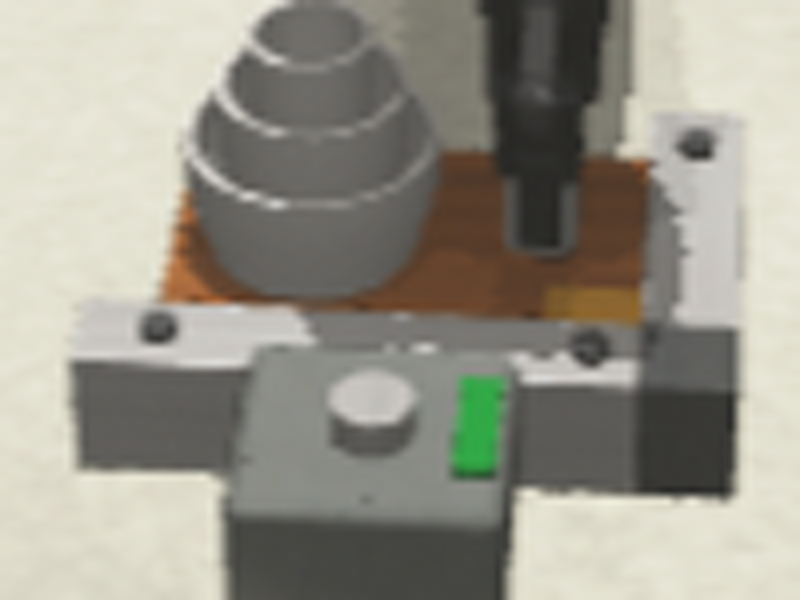

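{"name": "arm_command", "arguments": {"rows": [0,0,0.05,0,0,0,-1,0,0,0.1,0,0,0,-1,0,0,0.1,0,0,0,-1,0,0,0.1,0,0,0,-1,0,0,0.1,0,0,0,-1,0,0,0.1,0,0,0,-1,0,0,0.1,0,0,0,-1]}}

```text
time: 19.28
ee_pos: [0.5734, 0.0712, 0.1122]
tcp_rot: [-90.3, 0.4, 2.7]
wrist_force: [-25.0, -18.6, 20.5]
opening: 0.0168
```

```bash
python3 meas.py 19
```

```text
19.3333 [0.5733659  0.07121343 0.11214722] [-90.32513456   0.43606288   2.68292051] [-24.21365399 -18.01738139  21.03274554] [-3.24863998  4.26287987  0.31812286] 0.016588119285196334
standtop 499 ((569.3974609375, 28.997291564941406), (86.10598754882812, 147.15760803222656), 4.572976589202881)
```

{"name": "arm_command", "arguments": {"rows": [0,0,0,0,0,0,-1,0,0,0,0,0,0,-1,0,0,0,0,0,0,-1,0,0,0,0,0,0,-1,0,0,0,0,0,0,-1,0,0,0,0,0,0,-1,0,0,0,0,0,0,-1,0,0,0,0,0,0,-1]}}

```text
time: 20.0
ee_pos: [0.5733, 0.0712, 0.1121]
tcp_rot: [-90.3, 0.4, 2.7]
wrist_force: [-24.1, -18.0, 20.8]
opening: 0.0163
```

```bash
python3 meas.py 20
```

```text
20.05 [0.57335414 0.07124086 0.11214975] [-90.32409861   0.43691909   2.68661851] [-24.43725245 -19.17091135  20.58441655] [-3.25737058  4.27156067  0.30806492] 0.01674113586100757
standtop 498 ((569.3954467773438, 28.854496002197266), (85.98326110839844, 146.2252197265625), 2.7158052921295166)
```

View pics/scene20.png

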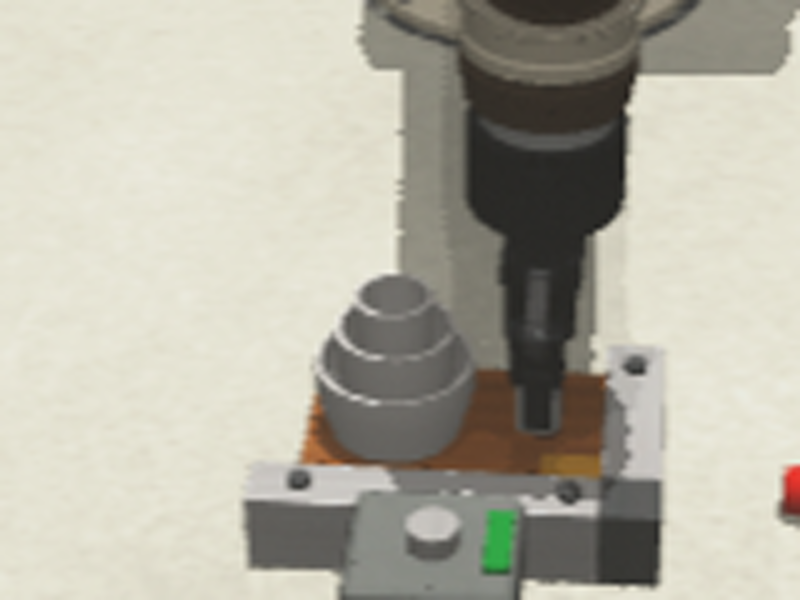

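Run:
```python
from h import *
print(bot.job_done())
```

```text
the job is handed in; nothing more can be done
None
```

I nested the medium cup in the big one and the small cup in the medium one. Then I gripped the stand by its post, slid it into the fence corner, and handed the job in at about 20 s while still pressing it. The hand-in reports no verdict, so I don't know the judged result.

**Last checks:**
- **Push:** the wrist read about 24 N towards the far fence and 19 N towards the side fence, steady for 0.7 s. Pushing each command about 1 to 1.5 mm further moved the stand only 0.1–0.2 mm. I can't read the fence forces directly. Taking worst-case friction off, I estimate at least 10 N on the far fence and 4–5 N on the side one.
- **Square and in the corner:** the clearest stand edges put it at 2.6–3.2°, against 2.7–3.6° for the fences. The brass corner came out within about 1–2 mm of the inner corner, which is as good as the cameras allow.
- **Cups:** right after placing, the rims measured at their nested heights within about 2 mm. After the slide I checked only by picture: the cups look upright and centred, but I did not measure them again.

**Checks that disagreed:**
- The two cameras differed by about 3 mm, so I corrected for that by comparing with the gripper's position.
- The rectangle fit of the stand's top was unreliable once the fence hid part of it (2.7–5.2°), so I relied on the edges instead.
- The tool was tilted by 0.4° and pressing down with about 20 N at the end, which I judged harmless.

I did not touch any bystander on the way, but I did not measure their positions again at the end.

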